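Clear the microscope bench: dishes to the moist chamber, tube to the tub

ROBOT

A 6-joint arm with a two-finger parallel gripper is mounted at the origin on the work surface. World frame = base frame: x ahead of the robot, y to its left, z up, the work surface at z = 0. Lengths are in m, angles in rad, forces in N, time in s.
With the tool pointing down it reaches from about 0.325 to 0.775 m from the base axis. Payload 9.3 kg.
Tool frame: the origin (TCP) lies on the centre line of the jaws, within the pads' length; the fingertips stand 11 mm ahead of it and the grasp point (between the pads) lies 8 mm behind it; z points along the fingers, y is the line along which they close (so a half turn about z gives the same grasp; the last joint's range is limited). The gripper opens to 85 mm and grips with 20 to 120 N. Pads are 22 mm wide; open, the fingers measure 114 mm over their backs; the gripper's body (76 mm by 85 mm) begins 54 mm behind the grasp point. The pads swing forward as they close: fully open they stand 13 mm farther back than shut.
Start: joints at [-1.385, 0.259, 0.021, 1.334, 0, 1.418], TCP at [0.183, -0.519, 0.221] pointing down, gripper open.
Joint ranges: [-3.04, 3.04], [-0.91, 1.82], [-1.04, 1.36], [-1.92, 1.95], [-1.52, 1.45], [-3.14, 3.14]. Speed limits (rad/s): [2.22, 2.22, 2.79, 3.14, 3.14, 3.14].

INTERFACE

Orientations are given as a unit quaternion [x, y, z, w].
In Python, from bench import observe, capture, close_job gives the robot as it stands. The module is installed in compiled form; this text tells all that it offers.
- The arm moves only by the tool jog_arm, never from a script. Its arguments are lists of equal length, an entry for each row: "xyz": the shift along the tool's x, y, z in units of 0.05 m (1.0 is 0.05 m), a list of three; "angular": the turn, a rotation vector about the tool's x, y, z in units of 8 degrees (1.0 is 8 degrees), a list of three. A call has 1 to 10 rows; each row shifts and turns the commanded pose from where the row before left it, along the tool's axes as they then stand; what a row does not reach is not made up. A row lasts 1/8 s, in which the tool goes at most 62.5 mm and 10.7 degrees, less where a joint would pass 70% of its speed; a pose out of reach is approached as far as the arm can. A call with a number of a shift or a turn outside -1 to 1 is refused whole. A call with a gripper value outside its range is refused whole. "gripper" is the opening, from -1 (shut) to 1 (fully open), set as the call begins (left out, the last holds). The fingers move at their own pace and stop on an object; "grip_force" is the grip in N (left out, the last holds). Time passes only in rows, so rows that do not move let the fingers close. It gives the time, the measured TCP pose, the force, the opening and the grip force at its end, in the units of the state.
- observe(): the state, without advancing time (a new reading comes with each control period).
- capture(name): name is "scene" or "top" or "wrist"; returns a dict with "pixels" (420x560x3 uint8, red, green, blue), "mtx" (3x3 intrinsics, pixels), "rvec" (rotation vector, rad) and "tvec" (3), from world to camera coordinates, as OpenCV has them. Camera axes: x right, y down, z forward; pixel columns grow to the right and rows downward; lengths in m; the calibration is good to about 2 mm. A picture is of the moment at which its call begins. There is no depth.
- close_job(): hands the job in; it is judged then, once.
The state is a dict: "time_s": time; "joint_positions": joint angles; "dq": joint speeds; "effort": joint torques, N m; "ee_pos": TCP position; "tool_rot": TCP orientation; "contact_force": force on the tool from outside, world axes, zero at the start; "moment": the same for the moment, N m; "finger_gap": opening from 0.0 (shut) to 1.0 (fully open); "finger_force": force on a finger pad.
Only numpy, scipy, OpenCV 4.12 (cv2) and the standard library are available. Lean on these libraries where they do the work, as an engineer would, in place of code of your own. Each camera call takes 0.05 s, during which the arm holds its last target. There are 200 camera calls.

TASK

Sort the ware left on the bench: put the two sealed culture dishes in the moist chamber (the white box with the open hinged lid) and the used centrifuge tube in the open grey discard tub, then shut the chamber's lid fully. Carry the dishes level, lid up, and set them down flat rather than dropping them; the tube may just be dropped in. Leave the amber bottle and the tip box where they stand.

Things in the scene. Friction and masses are not known exactly. Their poses are not given: they have to be found in the camera images.
- dish0: sealed round culture dish, 60 mm across and 15 mm high, pale jelly under a clear lid with a film band round the rim (one solid piece, about 25 g), lying flat, lid up, on the bench. Origin at the centre of its underside, z up. Grip it across its 60 mm; it is rigid. Its place among the three pieces of ware varies
- dish1: sealed round culture dish, 60 mm across and 15 mm high, pale jelly under a clear lid with a film band round the rim (one solid piece, about 25 g), lying flat, lid up, on the bench. Origin at the centre of its underside, z up. Grip it across its 60 mm; it is rigid. Its place among the three pieces of ware varies
- tube: used 50 ml centrifuge tube standing upright on the bench: body 28 mm across with a flat skirted foot, screw cap 34 mm across from 100 mm up to 116 mm (the top), about 30 g. Origin at the centre of its foot, z up. Its place among the three pieces of ware varies
- tube_mid (a point): the middle of the tube, on its axis 58 mm above its foot
- chamber: moist chamber, a white plastic box fixed to the bench: 140 mm along its own x, 260 mm along its own y, 72 mm high, walls and floor 4 mm thick. Origin at the centre of its underside, z up. Its lid is hinged along the +x long rim, which lies on the robot's left (away from the loose ware)
- chamber_in (a point): centre of the chamber's inner floor (4 mm above the bench, 132 mm by 252 mm clear), axes as the chamber's. Both dishes fit side by side along its y, 60 mm either way from this point; stacked also does
- lid (a joint): opening angle of the chamber's lid in rad: 0 fully shut (flat on the rim), 1.57 upright, stop at 1.9 (leaning outward). A friction hinge (0.13 N m; the lid weighs 0.12 kg) keeps the lid wherever it is left, so it must be pushed all the way down; 1 to 3 N near the free edge moves it
- lid_hinge (a point): middle of the hinge line, which runs along this point's y, 72 mm above the bench and 74 mm from the chamber's centre along the chamber's x. This frame turns with the lid: from the hinge the lid reaches along its -x, and its +z points out of the lid's outer face (up when shut)
- lid_edge (a point): middle of the lid's free edge, on the outer face, 146 mm from the hinge, at the root of a thumb tab (60 mm wide, 17 mm long) that continues the lid. The lid is a stiff white plate 4 mm thick, 264 mm long along the hinge; low ribs round its outside stand 4 mm proud
- tub: discard tub, an open grey plastic tub fixed to the bench: 210 mm along its own x, 150 mm along its own y, 85 mm high, walls and floor 4 mm thick. Origin at the centre of its underside, z up
- tub_in (a point): centre of the tub's inner floor, 4 mm above the bench (202 mm by 142 mm clear), axes as the tub's
- media: amber glass bottle with white cap, 72 mm across, 150 mm high, standing beyond the ware; a bystander, to be left alone. Origin at the centre of its underside
- tipbox: pipette tip box, blue with a clear lid, 85 by 122 mm and 66 mm high, beyond the ware; a bystander, to be left alone. Origin at the centre of its underside
Mind the look-alikes: they are no part of the job. What is shaped like the dish1 but green or turquoise is not meant.

How it is judged:
At the end, for the whole second after the job is handed in: Both dishes lie flat (within 7 degrees), lid up and at rest on the chamber's floor (side by side or one on the other), the tube is inside the discard tub at rest, in any pose with its middle below its rim, and the chamber's lid is shut to within 0.04 rad (x of dish0 in the frame of chamber_in between -0.056 and 0.056 m and y of dish0 in the frame of chamber_in between -0.101 and 0.101 m and z of dish0 in the frame of chamber_in between -0.004 and 0.022 m and angle between each of dish0, dish1's own z axis and vertical below 0.12 rad and linear speed of each of dish0, dish1 below 0.02 m/s and x of dish1 in the frame of chamber_in between -0.056 and 0.056 m and y of dish1 in the frame of chamber_in between -0.101 and 0.101 m and z of dish1 in the frame of chamber_in between -0.004 and 0.022 m and x of tube_mid in the frame of tub_in between -0.103 and 0.103 m and y of tube_mid in the frame of tub_in between -0.073 and 0.073 m and z of tube_mid in the frame of tub_in between -0.005 and 0.085 m and linear speed of tube below 0.03 m/s and value of joint lid between -0.05 and 0.04 rad); the robot touches nothing.
It fails at once if a dish is tipped by more than 20 degrees (angle between any of dish0, dish1's own z axis and vertical above 0.35 rad).
It fails at once if a dish is dropped or flung (moves faster than 0.7 m/s, a fall of about 25 mm, while out of the fingers) ((contact force between dish0 and the fingers below 0.01 N and linear speed of dish0 above 0.7 m/s) or (contact force between dish1 and the fingers below 0.01 N and linear speed of dish1 above 0.7 m/s)).
It fails at once if the media bottle is moved more than 20 mm or tipped over (distance of media from where it was at the start of the episode above 0.02 m or angle between media's own z axis and vertical above 0.3 rad).
It fails at once if the tip box is moved more than 20 mm or tipped over (distance of tipbox from where it was at the start of the episode above 0.02 m or angle between tipbox's own z axis and vertical above 0.3 rad).
It also fails if it takes over 72 s, if anything falls off the work surface, if the arm or the gripper's body presses on something with over 40 N, if the wrist force passes 120 N, or if a joint passes its speed limit or range.

## Working session

There is one attempt and no reset: what is moved stays moved. The work goes in short steps, Python scripts to look and compute and a tool call to move; the robot and the scene stay as the last step left them, time stands still between calls to the robot, and variables do not carry over. Pictures are saved under pics/ and viewed, at most 10 in all, crops included, and the job is handed in when it is done.

Besides the shell and the picture viewer there is one more tool, called after "Request:" in YAML: its name, and indented under it one key for each argument. jog_arm: Moves the arm, as the interface text tells. Shifts and turns lie within -1 to 1; 1 stands for 0.05 m of shift or 8 degrees of turn. Its arguments: {"type":"object","properties":{"xyz":{"type":"array"},"angular":{"type":"array"},"gripper":{"type":"number"},"grip_force":{"type":"number"}},"required":["xyz","angular"]}

```bash
mkdir -p pics; cat > h.py <<'E'
import numpy as np, cv2, json
from bench import observe, capture, close_job
def snap(cam,name):
    c=capture(cam); cv2.imwrite(f'pics/{name}.png',c['pixels'][:,:,::-1]); np.savez(f'pics/{name}.npz',**c); return c
def load(n): return np.load(f'pics/{n}.npz')
def ray(c,uv):
    R=cv2.Rodrigues(np.array(c['rvec'],float))[0]; t=np.array(c['tvec'],float).ravel()
    d=R.T@np.linalg.inv(c['mtx'])@np.array([uv[0],uv[1],1.]); return -R.T@t,d/np.linalg.norm(d)
def atz(c,uv,z):
    o,d=ray(c,uv); return o+d*(z-o[2])/d[2]
def tri(*cu):
    A=0;b=0
    for c,uv in cu:
        o,d=ray(c,uv);P=np.eye(3)-np.outer(d,d);A=A+P;b=b+P@o
    return np.linalg.solve(A,b)
def proj(c,p): return cv2.projectPoints(np.array([p],float),c['rvec'],c['tvec'],c['mtx'],None)[0].ravel()
E
python3 - <<'E'
from h import *
a=snap('scene','s0');b=snap('top','t0');
for c in(a,b): print(ray(c,(280,210)))
im=np.hstack([a['pixels'],b['pixels']])
s=observe();print(s)
E
```

```text
(array([ 1.10477399, -0.66016511,  0.72063391]), array([-0.45336105,  0.65079269, -0.60904239]))
(array([0.3875316 , 0.02070351, 1.30410525]), array([ 0.17700108, -0.00763101, -0.98418107]))
{'time_s': 0.1, 'joint_positions': array([-1.38463531e+00,  2.59168156e-01,  2.08156102e-02,  1.33371367e+00,
        4.07222148e-05,  1.41813669e+00]), 'dq': array([ 0.00014478, -0.00068055,  0.00079711, -0.00122567, -0.00068253,
       -0.00152218]), 'effort': array([ 5.49798366e-03, -5.56694019e+01,  3.45071661e+01,  1.16024443e-02,
       -4.63208983e-05, -2.67367419e-06]), 'ee_pos': array([ 0.18273141, -0.51846678,  0.22080043]), 'tool_rot': array([ 9.85684161e-01,  1.68601100e-01,  9.72295247e-06, -6.35198549e-04]), 'contact_force': array([-0.405488  ,  0.40671407,  0.88688412]), 'moment': array([-0.01128729, -0.00643187, -0.01490678]), 'finger_force': 0.0, 'finger_gap': 1.0009483987592085}
```

View pics/s0.png

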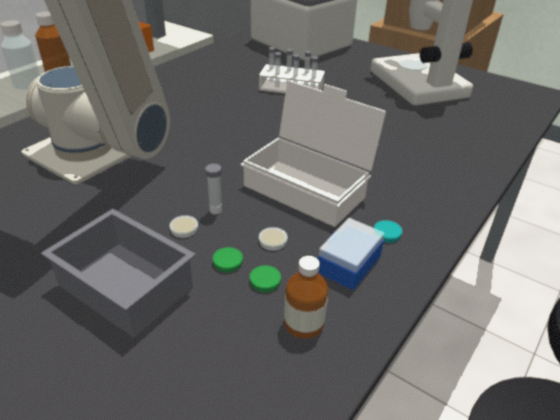

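View pics/t0.png

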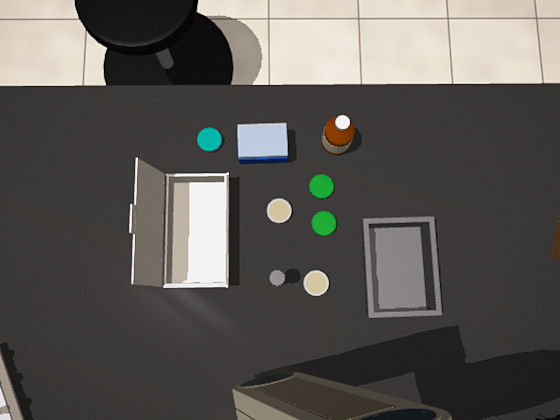

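The scene view shows dishes at (184,226) and (273,239), the tube cap at (214,168), the chamber near (305,180) and the tub near (120,268). The top view has the dishes at (316,283) and (279,211), the tube cap at (277,278), the chamber rim over x 165–229 and y 174–287, and the tub over x 364–440 and y 217–317.

```bash
python3 - <<'E'
from h import *
np.set_printoptions(precision=4,suppress=True)
a=load('s0');b=load('t0')
for n,p,q in [('dA',(184,226),(316,283)),('dB',(273,239),(279,211)),('cap',(214,168),(277,278)),('media cap',(309,263),(343,122))]:
    print(n,tri((a,p),(b,q)))
print('dish z.015',atz(b,(316,283),.015),atz(b,(279,211),.015))
print('chamber rim',[atz(b,q,.072)[:2] for q in [(165,174),(229,174),(229,287),(165,287)]])
print('lid far corners top/scene',tri((b,(135,158)),(a,(382,103))),tri((b,(132,285)),(a,(284,83))))
print('tub rim',[atz(b,q,.085)[:2] for q in [(364,219),(433,217),(441,315),(370,318)]])
print('greens',[atz(b,q,.015)[:2] for q in [(321,186),(324,223)]],'tipbox',[atz(b,q,.066)[:2] for q in [(238,124),(288,157)]])
E
```

```text
dA [ 0.4413 -0.0736  0.0065]
dB [0.6192 0.0135 0.0043]
cap [0.4498 0.0212 0.1122]
media cap [ 0.7978 -0.1335  0.1478]
dish z.015 [ 0.4404 -0.0736  0.015 ] [0.6169 0.0132 0.015 ]
chamber rim [array([0.6985, 0.282 ]), array([0.6971, 0.131 ]), array([0.4317, 0.1298]), array([0.4337, 0.2753])]
lid far corners top/scene [0.6913 0.3096 0.2311] [0.4308 0.3122 0.2043]
tub rim [array([ 0.5834, -0.1836]), array([ 0.5863, -0.3451]), array([ 0.362 , -0.3494]), array([ 0.3577, -0.1883])]
greens [array([ 0.6787, -0.0916]), array([ 0.5859, -0.0967])] tipbox [array([0.823 , 0.1103]), array([ 0.7393, -0.0096])]
```

Request:
jog_arm:
  xyz:
    - [0,0,0]
    - [0,0,0]
    - [0,0,0]
    - [0,0,0]
    - [0,0,0]
    - [0,0,0]
    - [0,0,0]
    - [0,0,0]
    - [0,0,0]
  angular:
    - [0,0,-0.98]
    - [0,0,-0.98]
    - [0,0,-0.98]
    - [0,0,-0.98]
    - [0,0,-0.98]
    - [0,0,-0.98]
    - [0,0,-0.98]
    - [0,0,-0.98]
    - [0,0,-0.98]
  gripper: 0.3
  grip_force: 30

```text
time_s: 1.23
ee_pos: [0.1828, -0.5186, 0.221]
tool_rot: [0.706, 0.709, 0.0, -0.0]
contact_force: [-0.1, 1.1, -0.4]
finger_gap: 0.65
finger_force: 0.0
```

Request:
jog_arm:
  xyz:
    - [0.9,0.4,0]
    - [0.9,0.4,0]
    - [0.9,0.4,0]
    - [0.9,0.4,0]
    - [0.9,0.4,0]
    - [0.9,0.4,0]
    - [0.9,0.4,0]
    - [0.9,0.4,0]
    - [0.9,0.4,0]
    - [0.9,0.4,0]
  angular:
    - [0,0,0]
    - [0,0,0]
    - [0,0,0]
    - [0,0,0]
    - [0,0,0]
    - [0,0,0]
    - [0,0,0]
    - [0,0,0]
    - [0,0,0]
    - [0,0,0]

```text
time_s: 2.48
ee_pos: [0.3833, -0.0672, 0.2213]
tool_rot: [0.707, 0.707, 0.0, 0.0]
contact_force: [0.1, -0.6, 0.2]
finger_gap: 0.651
finger_force: 0.0
```

```bash
python3 - <<'E'
from h import *
s=observe();print(s['time_s'],s['ee_pos'],s['tool_rot'],s['finger_gap'],s['joint_positions'])
c=snap('wrist','w1');print(ray(c,(280,210)))
E
```

```text
2.475 [ 0.38328193 -0.06721542  0.22134153] [7.07324462e-01 7.06889032e-01 2.51424572e-05 3.88122637e-05] 0.6514815160911523 [-3.90141622e-01 -1.78301715e-02 -3.04332172e-01  1.28420332e+00
  1.64908846e-05  1.18127050e+00]
(array([0.38322097, 0.01549647, 0.37437245]), array([-0.02411444, -0.32121458, -0.94669937]))
```

View pics/w1.png

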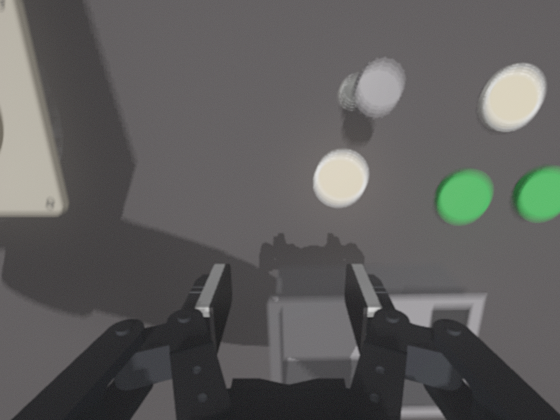

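The wrist view shows dish A at (341,179), dish B at (512,98) and the tube cap at (380,88).

```bash
python3 - <<'E'
from h import *
np.set_printoptions(precision=4,suppress=True)
a=load('s0');b=load('t0');w=load('w1')
for n,p,q,r,z in [('dA',(184,226),(316,283),(341,179),.015),('dB',(273,239),(279,211),(512,98),.015),('cap',(214,168),(277,278),(380,88),.116)]:
    print(n,tri((a,p),(b,q),(w,r)),tri((b,q),(w,r)),atz(w,r,z),atz(b,q,z))
E
```

```text
dA [ 0.4427 -0.0729  0.007 ] [ 0.4427 -0.0724  0.0086] [ 0.4437 -0.0693  0.015 ] [ 0.4404 -0.0736  0.015 ]
dB [0.6207 0.0146 0.0066] [0.6161 0.0154 0.0192] [0.6188 0.0176 0.015 ] [0.6169 0.0132 0.015 ]
cap [0.4509 0.0221 0.113 ] [0.4471 0.0217 0.1365] [0.4522 0.0241 0.116 ] [0.4484 0.02   0.116 ]
```

Request:
jog_arm:
  xyz:
    - [0.9,0.67,0]
    - [0.88,0.67,0]
    - [0,0,0.7]
    - [0,0,0.7]
    - [0,0,0.7]
    - [0,0,0.6]
    - [0,0,0.3]
    - [0,0,0]
  angular:
    - [0,0,0]
    - [0,0,0]
    - [0,0,0]
    - [0,0,0]
    - [0,0,0]
    - [0,0,0]
    - [0,0,0]
    - [0,0,0]

```text
time_s: 3.52
ee_pos: [0.4491, 0.0202, 0.0704]
tool_rot: [0.707, 0.707, -0.001, -0.001]
contact_force: [-0.4, 0.2, 0.4]
finger_gap: 0.653
finger_force: 0.0
```

Request:
jog_arm:
  xyz:
    - [0,0,0]
    - [0,0,0]
    - [0,0,0]
    - [0,0,0]
    - [0,0,0]
    - [0,0,0]
    - [0,0,-0.2]
    - [0,0,-0.6]
  angular:
    - [0,0,0]
    - [0,0,0]
    - [0,0,0]
    - [0,0,0]
    - [0,0,0]
    - [0,0,0]
    - [0,0,0]
    - [0,0,0]
  gripper: -1

```text
time_s: 4.53
ee_pos: [0.4492, 0.0202, 0.1114]
tool_rot: [0.707, 0.707, -0.001, -0.001]
contact_force: [0.8, -0.6, 0.6]
finger_gap: 0.396
finger_force: 30.0
```

Request:
jog_arm:
  xyz:
    - [0,0,-0.8]
    - [0,0,-0.8]
    - [-0.8,0.06,0]
    - [-0.8,0.06,0]
    - [-0.8,0.06,0]
    - [-0.8,0.06,0]
    - [-0.8,0.06,0]
    - [-0.8,0.06,0]
    - [-0.8,0.06,0]
    - [-0.1,0.06,0]
  angular:
    - [0,0,0]
    - [0,0,0]
    - [0,0,0]
    - [0,0,0]
    - [0,0,0]
    - [0,0,0]
    - [0,0,0]
    - [0,0,0]
    - [0,0,0]
    - [0,0,0]

```text
time_s: 5.78
ee_pos: [0.4737, -0.267, 0.1914]
tool_rot: [0.708, 0.706, -0.0, -0.0]
contact_force: [-0.1, 0.4, -0.5]
finger_gap: 0.393
finger_force: 30.0
```

Request:
jog_arm:
  xyz:
    - [0,0,0.7]
    - [0,0,0.7]
    - [0,0,0.3]
    - [0,0,0]
  angular:
    - [0,0,0]
    - [0,0,0]
    - [0,0,0]
    - [0,0,0]

```text
time_s: 6.28
ee_pos: [0.4738, -0.2642, 0.1063]
tool_rot: [0.707, 0.707, -0.0, -0.001]
contact_force: [-0.1, 0.1, -0.1]
finger_gap: 0.389
finger_force: 30.0
```

Request:
jog_arm:
  xyz:
    - [0,0,0]
    - [0,0,0]
    - [0,0,0]
    - [0,0,0]
    - [0,0,0]
    - [0,0,-0.7]
    - [0,0,-0.8]
    - [0,0,-0.5]
  angular:
    - [0,0,0]
    - [0,0,0]
    - [0,0,0]
    - [0,0,0]
    - [0,0,0]
    - [0,0,0]
    - [0,0,0]
    - [0,0,0]
  gripper: 1

```text
time_s: 7.28
ee_pos: [0.4742, -0.2651, 0.2083]
tool_rot: [0.707, 0.707, 0.0, 0.001]
contact_force: [-0.2, -0.5, -0.2]
finger_gap: 1.001
finger_force: 0.0
```

Request:
jog_arm:
  xyz:
    - [0,0,0]
    - [0,0,0]
    - [0,0,0]
    - [0,0,0]
    - [0,0,0]
    - [0,0,0]
    - [0,0,0]
    - [0,0,0]
    - [0,0,0]
    - [0,0,0]
  angular:
    - [0,0,-1]
    - [0,0,-1]
    - [0,0,-1]
    - [0,0,-1]
    - [0,0,-1]
    - [0,0,-1]
    - [0,0,-1]
    - [0,0,-1]
    - [0,0,-1]
    - [0,0,-1]

```text
time_s: 8.52
ee_pos: [0.4739, -0.2649, 0.2063]
tool_rot: [0.085, 0.996, 0.0, -0.0]
contact_force: [0.6, -0.3, -0.3]
finger_gap: 0.999
finger_force: 0.0
```

Request:
jog_arm:
  xyz:
    - [0,0,0]
    - [0,0,0]
    - [0,0,0]
    - [0,0,0]
    - [0,0,0]
    - [0,0,0]
    - [0,0,0]
    - [0,0,0]
    - [0,0,0]
    - [0,0,0]
  angular:
    - [0,0,-1]
    - [0,0,-1]
    - [0,0,-1]
    - [0,0,-1]
    - [0,0,-1]
    - [0,0,-1]
    - [0,0,-1]
    - [0,0,-1]
    - [0,0,-1]
    - [0,0,-1]

```text
time_s: 9.78
ee_pos: [0.4739, -0.2648, 0.2063]
tool_rot: [-0.575, 0.818, 0.0, -0.0]
contact_force: [-0.0, 0.0, -0.6]
finger_gap: 0.999
finger_force: 0.0
```

Request:
jog_arm:
  xyz:
    - [0,0,0]
    - [0,0,0]
    - [0,0,0]
    - [0,0,0]
  angular:
    - [0,0,-1]
    - [0,0,-1]
    - [0,0,-0.5]
    - [0,0,0]

```text
time_s: 10.28
ee_pos: [0.4739, -0.2649, 0.2064]
tool_rot: [-0.707, 0.708, 0.0, -0.0]
contact_force: [-0.4, -0.2, -0.6]
finger_gap: 1.0
finger_force: 0.0
```

```bash
python3 - <<'E'
from h import *
s=observe();print(s['time_s'],s['ee_pos'],s['tool_rot'],s['finger_gap'],s['joint_positions'])
c=snap('wrist','w2')
E
```

```text
10.275 [ 0.47388909 -0.26489615  0.20635976] [-7.06713289e-01  7.07500053e-01  2.94523910e-05 -1.81751461e-05] 1.0003587152062285 [-6.64300564e-01  2.51232439e-01 -2.68817092e-02  1.29274506e+00
 -2.89333021e-05 -2.23398424e+00]
```

View pics/w2.png

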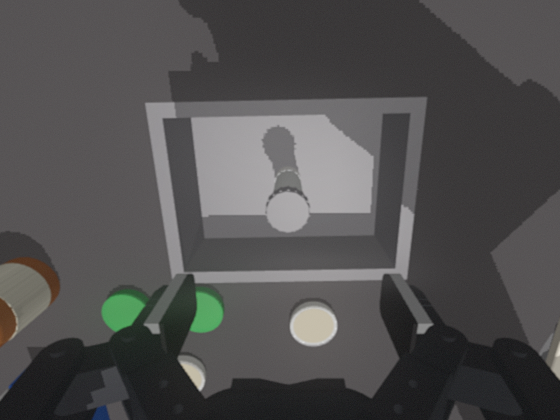

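The tube stands upright in the tub, and dish A is at (313,324).

```bash
python3 - <<'E'
from h import *
a=load('s0');b=load('t0');w=load('w1');v=load('w2')
print(atz(v,(313,324),.015),tri((b,(316,283)),(w,(341,179)),(v,(313,324))))
print(ray(v,(280,210)))
E
```

```text
[ 0.44201713 -0.07759491  0.015     ] [ 0.44227611 -0.07247807  0.00875831]
(array([ 0.47370024, -0.34796263,  0.35936998]), array([ 0.02506291,  0.32056352, -0.94689539]))
```

Request:
jog_arm:
  xyz:
    - [-0.77,0.13,0]
    - [-0.77,0.13,0]
    - [-0.77,0.13,0]
    - [-0.77,0.13,0]
    - [-0.76,0.12,0]
    - [0,0,0.8]
    - [0,0,0.8]
    - [0,0,0.8]
    - [0,0,0.7]
    - [0,0,0.4]
  angular:
    - [0,0,0]
    - [0,0,0]
    - [0,0,0]
    - [0,0,0]
    - [0,0,0]
    - [0,0,0]
    - [0,0,0]
    - [0,0,0]
    - [0,0,0]
    - [0,0,0]

```text
time_s: 11.58
ee_pos: [0.4413, -0.0726, 0.0299]
tool_rot: [-0.706, 0.708, 0.001, -0.0]
contact_force: [-0.3, -0.4, 0.4]
finger_gap: 1.001
finger_force: 0.0
```

Request:
jog_arm:
  xyz:
    - [0,0,0.2]
    - [0,0,0.15]
    - [0,0,0]
  angular:
    - [0,0,0]
    - [0,0,0]
    - [0,0,0]

```text
time_s: 11.95
ee_pos: [0.4421, -0.0729, 0.014]
tool_rot: [-0.707, 0.707, -0.0, 0.0]
contact_force: [0.1, -0.4, -0.8]
finger_gap: 1.003
finger_force: 0.0
```

```bash
python3 - <<'E'
from h import *
s=observe();print(s['time_s'],s['ee_pos'],s['contact_force'])
c=snap('wrist','w3')
E
```

```text
11.95 [ 0.44213208 -0.07290639  0.01397637] [ 0.10099169 -0.40950678 -0.75389804]
```

View pics/w3.png

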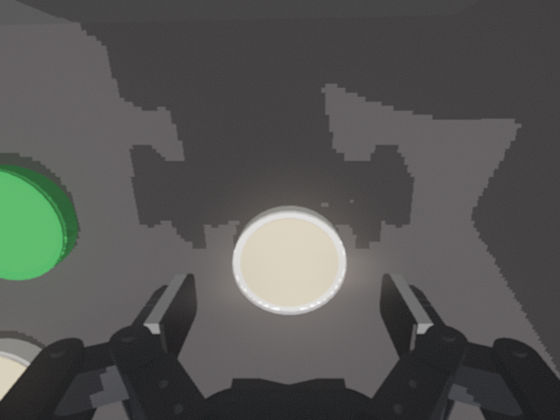

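The dish is at (289,261), between the open fingers.

```bash
python3 - <<'E'
from h import *
v=load('w3')
print(atz(v,(289,259),.015)); print(proj(v,[.4421,-.0729,.014]))
E
```

```text
[ 0.44149639 -0.07745968  0.015     ]
[287.85459321 265.84476984]
```

Request:
jog_arm:
  xyz:
    - [0,0,0.11]
    - [0,0,0]
    - [0,0,0]
    - [0,0,0]
    - [0,0,0]
    - [0,0,0]
    - [0,0,0]
  angular:
    - [0,0,0]
    - [0,0,0]
    - [0,0,0]
    - [0,0,0]
    - [0,0,0]
    - [0,0,0]
    - [0,0,0]
  gripper: -1

```text
time_s: 12.88
ee_pos: [0.442, -0.0729, 0.0084]
tool_rot: [-0.707, 0.707, 0.0, -0.0]
contact_force: [0.3, 0.3, 0.1]
finger_gap: 0.003
finger_force: 0.0
```

Request:
jog_arm:
  xyz:
    - [0,0,-0.1]
    - [0,0,-0.3]
    - [0,0,-0.5]
    - [0,0,0]
  angular:
    - [0,0,0]
    - [0,0,0]
    - [0,0,0]
    - [0,0,0]

```text
time_s: 13.38
ee_pos: [0.4431, -0.0732, 0.055]
tool_rot: [-0.707, 0.707, -0.001, 0.001]
contact_force: [0.5, -1.1, 0.5]
finger_gap: -0.001
finger_force: 0.0
```

```bash
python3 - <<'E'
from h import *
c=snap('wrist','w4')
E
```

```text
(no output)
```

View pics/w4.png

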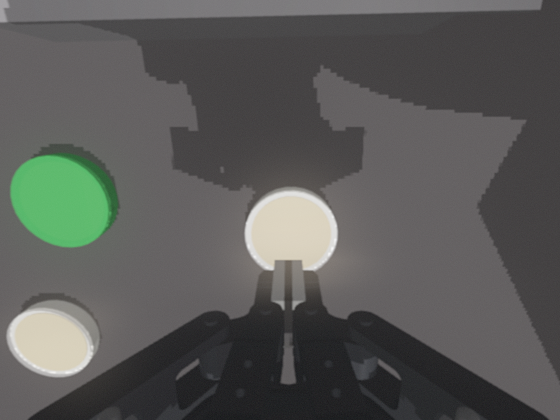

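The gripper shut on nothing, and the dish is at (291,233).

```bash
python3 - <<'E'
from h import *
v=load('w4')
print(atz(v,(291,232),.015), proj(v,[.443,-.0732,.055]),proj(v,[.443,-.0732,.044]), proj(v,[.443,-.0732,.063]),proj(v,[.443,-.0732,.033]))
c=snap('top','t1')
d=cv2.absdiff(c['pixels'],load('t0')['pixels'])
p=c['pixels'].astype(int)
m=((p[...,0]>180)&(p[...,2]<190)&(p[...,2]>110)).astype(np.uint8); m[:160]=0;m[:,:240]=0
n,l,s,ce=cv2.connectedComponentsWithStats(m)
for i in range(1,n):
  if s[i,4]>20: print(s[i],ce[i],atz(c,ce[i],.015))
i=load('t0')['pixels'].astype(int);m=((i[...,0]>180)&(i[...,2]<190)&(i[...,2]>110)).astype(np.uint8); m[:160]=0;m[:,:240]=0
n,l,s,ce=cv2.connectedComponentsWithStats(m)
for i in range(1,n):
  if s[i,4]>20: print('0',s[i],ce[i],atz(c,ce[i],.015))
E
```

```text
[ 0.44119678 -0.07605009  0.015     ] [288.00466904 265.90718154] [288.06803987 256.46328421] [287.95352371 273.52916352] [288.12454779 248.0421375 ]
[269 199  22  23 369] [278.9403794  210.16531165] [0.61898796 0.0133143  0.015     ]
[305 238  16  38 185] [312.78918919 256.70810811] [ 0.50361334 -0.06729929  0.015     ]
[313 240  14  39 147] [319.68027211 258.85034014] [ 0.49821491 -0.08387785  0.015     ]
[325 245  35  27 416] [343.01682692 256.61538462] [ 0.50290828 -0.14065895  0.015     ]
[318 255  50  40 603] [345.24543947 276.08126036] [ 0.45593039 -0.14451822  0.015     ]
[363 257  10  37 133] [367.80451128 275.15789474] [ 0.45741234 -0.19912654  0.015     ]
[ 277  299   72   96 4284] [314.45798319 347.72362278] [ 0.28942746 -0.0663923   0.015     ]
[271 374  15  18 100] [278.21 380.98] [0.21568134 0.01968113 0.015     ]
[286 384   6   9  22] [288.09090909 387.90909091] [ 0.19982499 -0.00306037  0.015     ]
0 [269 200  21  22 347] [278.78674352 210.29682997] [0.61866403 0.01369521 0.015     ]
0 [305 272  22  22 365] [315.85205479 282.70410959] [ 0.44107198 -0.07325154  0.015     ]
```

```bash
python3 - <<'E'
from h import *
for n,y0,z0,px in [('w4',-.0732,.055,[(275,262),(302,262)]),('w3',-.0729,.014,[(193,276),(165,276),(383,276),(145,326)])]:
  v=load(n)
  for y in (y0-.011,y0,y0+.011):
    for p in px:
      o,d=ray(v,p);q=o+d*(y-o[1])/d[1];print(n,round(y-y0,3),p,q-[0,0,z0])
i=load('w4')['pixels'][200:330,220:360];j=load('w3')['pixels'][200:400,100:300]
cv2.imwrite('pics/crop.png',np.hstack([cv2.resize(i[:,:,::-1],(400,400)),cv2.resize(j[:,:,::-1],(400,400))]))
E
```

```text
w4 -0.011 (275, 262) [ 0.44907629 -0.0842      0.01651027]
w4 -0.011 (302, 262) [ 0.4363451  -0.0842      0.01647299]
w4 0.0 (275, 262) [ 0.45008413 -0.0732     -0.00437379]
w4 0.0 (302, 262) [ 0.43540624 -0.0732     -0.00441676]
w4 0.011 (275, 262) [ 0.45109198 -0.0622     -0.02525784]
w4 0.011 (302, 262) [ 0.43446737 -0.0622     -0.02530652]
w3 -0.011 (193, 276) [ 0.4832413  -0.0839      0.02932997]
w3 -0.011 (165, 276) [ 0.49540054 -0.0839      0.02932109]
w3 -0.011 (383, 276) [ 0.40081078 -0.0839      0.02939019]
w3 -0.011 (145, 326) [ 0.49030546 -0.0839      0.06219121]
w3 0.0 (193, 276) [ 0.48954521 -0.0729      0.01045431]
w3 0.0 (165, 276) [ 0.50356009 -0.0729      0.01044407]
w3 0.0 (383, 276) [ 0.39453495 -0.0729      0.01052371]
w3 0.0 (145, 326) [ 0.49768744 -0.0729      0.04833051]
w3 0.011 (193, 276) [ 0.49584913 -0.0619     -0.00842135]
w3 0.011 (165, 276) [ 0.51171964 -0.0619     -0.00843294]
w3 0.011 (383, 276) [ 0.38825911 -0.0619     -0.00834276]
w3 0.011 (145, 326) [ 0.50506942 -0.0619      0.03446982]
```

View pics/crop.png

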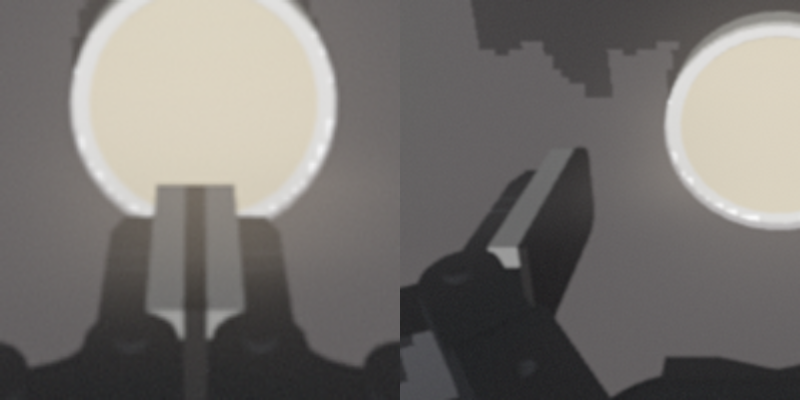

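The shut tip sits about 15 mm behind the TCP in this picture, so the fingers closed above the dish. I'll reopen and go deeper while watching the force.

Request:
jog_arm:
  xyz:
    - [0,0.03,0]
    - [0,0,0]
    - [0,0,0]
    - [0,0,0.3]
    - [0,0,0.4]
    - [0,0,0.3]
    - [0,0,0.2]
    - [0,0,0]
  angular:
    - [0,0,0]
    - [0,0,0]
    - [0,0,0]
    - [0,0,0]
    - [0,0,0]
    - [0,0,0]
    - [0,0,0]
    - [0,0,0]
  gripper: 1

```text
time_s: 14.48
ee_pos: [0.4402, -0.0728, -0.0071]
tool_rot: [-0.707, 0.707, 0.001, -0.0]
contact_force: [0.1, 0.1, -0.5]
finger_gap: 0.998
finger_force: 0.0
```

Request:
jog_arm:
  xyz:
    - [0,0,0.1]
    - [0,0,0.1]
    - [0,0,0]
  angular:
    - [0,0,0]
    - [0,0,0]
    - [0,0,0]

```text
time_s: 14.85
ee_pos: [0.4404, -0.0729, -0.0168]
tool_rot: [-0.707, 0.707, 0.0, -0.0]
contact_force: [-0.0, -1.0, 0.1]
finger_gap: 1.004
finger_force: 0.0
```

```bash
python3 - <<'E'
from h import *
s=observe();print(s['ee_pos'],s['contact_force'],s['joint_positions'])
c=snap('wrist','w5')
i=c['pixels'][150:400,80:500]
cv2.imwrite('pics/crop5.png',cv2.resize(i[:,:,::-1],(800,476)))
E
```

```text
[ 0.4404141  -0.07285093 -0.01678234] [-0.00577503 -1.01257301  0.07959897] [-3.52302770e-01  2.97318257e-01 -6.14329434e-01  6.59385253e-01
 -2.34862567e-05 -1.92257906e+00]
```

View pics/crop5.png

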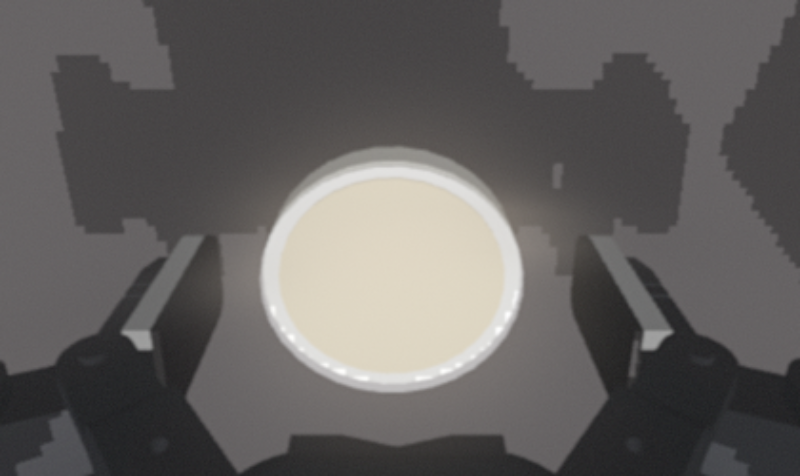

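The open fingers straddle the dish, still clear of the bench. Closing.

Request:
jog_arm:
  xyz:
    - [0,0,0.04]
    - [0,0,0]
    - [0,0,0]
    - [0,0,0]
    - [0,0,0]
    - [0,0,0]
  angular:
    - [0,0,0]
    - [0,0,0]
    - [0,0,0]
    - [0,0,0]
    - [0,0,0]
    - [0,0,0]
  gripper: -1

```text
time_s: 15.65
ee_pos: [0.4411, -0.0737, -0.0154]
tool_rot: [-0.707, 0.707, -0.002, 0.0]
contact_force: [-13.8, 1.2, 54.2]
finger_gap: 0.712
finger_force: 27.2
```

Request:
jog_arm:
  xyz:
    - [0,0,-0.05]
    - [0,0,-0.1]
    - [0,0,-0.2]
    - [0,0,-0.4]
    - [0,0,0]
  angular:
    - [0,0,0]
    - [0,0,0]
    - [0,0,0]
    - [0,0,0]
    - [0,0,0]
  grip_force: 40

```text
time_s: 16.27
ee_pos: [0.4414, -0.0731, 0.02]
tool_rot: [-0.707, 0.707, -0.001, 0.0]
contact_force: [-0.0, 0.6, -0.9]
finger_gap: 0.685
finger_force: 42.9
```

Request:
jog_arm:
  xyz:
    - [0,0,-0.6]
    - [0,0,-0.6]
    - [-0.1,0,-0.6]
    - [-0.6,-0.15,0]
    - [-0.7,-0.2,0]
    - [-0.7,-0.2,0]
    - [-0.7,-0.2,0]
    - [-0.7,-0.2,0]
    - [-0.7,-0.2,0]
    - [-0.6,-0.15,0]
  angular:
    - [0,0,0]
    - [0,0,0]
    - [0,0,0]
    - [0,0,0]
    - [0,0,0]
    - [0,0,0]
    - [0,0,0]
    - [0,0,0]
    - [0,0,0]
    - [0,0,0]

```text
time_s: 17.52
ee_pos: [0.5057, 0.1684, 0.108]
tool_rot: [-0.707, 0.707, 0.0, -0.0]
contact_force: [1.0, -0.1, -0.1]
finger_gap: 0.678
finger_force: 43.2
```

Request:
jog_arm:
  xyz:
    - [-0.36,0,0]
    - [-0.1,0,0]
    - [0,0,0]
  angular:
    - [0,0,0]
    - [0,0,0]
    - [0,0,0]

```text
time_s: 17.9
ee_pos: [0.5053, 0.1897, 0.1087]
tool_rot: [-0.707, 0.707, 0.0, -0.0]
contact_force: [-0.3, 0.5, -0.3]
finger_gap: 0.683
finger_force: 43.2
```

```bash
python3 - <<'E'
from h import *
s=observe();print(s['ee_pos'],s['contact_force'],s['joint_positions'],s['time_s'])
c=snap('scene','s6');w=snap('wrist','w6')
i=c['pixels'][60:260,160:420]; 
cv2.imwrite('pics/c6.png',np.vstack([np.hstack([cv2.resize(i[:,:,::-1],(400,300)),cv2.resize(w['pixels'][:,:,::-1],(400,300))])]))
E
```

```text
[0.50529087 0.18972527 0.10866873] [-0.25246328  0.52065655 -0.29264528] [ 2.03794525e-01  2.99494207e-01 -2.16869405e-01  1.05499843e+00
 -2.13906108e-04 -1.36659764e+00] 17.9
```

View pics/c6.png

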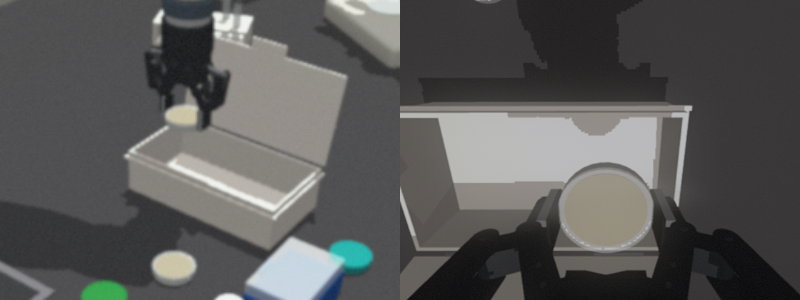

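The dish hangs level over the chamber's near half. Lowering.

Request:
jog_arm:
  xyz:
    - [0,0,0.5]
    - [0,0,0.5]
    - [0,0,0.5]
    - [0,0,0.4]
    - [0,0,0.25]
    - [0,0,0.1]
    - [0,0,0.06]
    - [0,0,0]
  angular:
    - [0,0,0]
    - [0,0,0]
    - [0,0,0]
    - [0,0,0]
    - [0,0,0]
    - [0,0,0]
    - [0,0,0]
    - [0,0,0]

```text
time_s: 19.0
ee_pos: [0.5059, 0.1901, -0.0063]
tool_rot: [-0.707, 0.707, -0.0, 0.0]
contact_force: [-0.4, 0.8, -1.6]
finger_gap: 0.688
finger_force: 43.2
```

Request:
jog_arm:
  xyz:
    - [0,0,0.04]
    - [0,0,0]
  angular:
    - [0,0,0]
    - [0,0,0]

```text
time_s: 19.25
ee_pos: [0.5057, 0.1902, -0.0085]
tool_rot: [-0.707, 0.707, -0.0, 0.0]
contact_force: [0.0, 0.6, 0.2]
finger_gap: 0.684
finger_force: 43.2
```

Request:
jog_arm:
  xyz:
    - [0,0,0.03]
    - [0,0,0]
  angular:
    - [0,0,0]
    - [0,0,0]

```text
time_s: 19.5
ee_pos: [0.5056, 0.1901, -0.0102]
tool_rot: [-0.707, 0.707, 0.0, 0.0]
contact_force: [0.3, -0.2, -0.9]
finger_gap: 0.682
finger_force: 43.2
```

Request:
jog_arm:
  xyz:
    - [0,0,0]
    - [0,0,0]
    - [0,0,0]
    - [0,0,-0.2]
    - [0,0,-0.6]
    - [0,0,-0.8]
    - [0,0,-0.8]
    - [0,0,0]
  angular:
    - [0,0,0]
    - [0,0,0]
    - [0,0,0]
    - [0,0,0]
    - [0,0,0]
    - [0,0,0]
    - [0,0,0]
    - [0,0,0]
  gripper: 0.75

```text
time_s: 20.5
ee_pos: [0.5073, 0.1905, 0.1129]
tool_rot: [-0.707, 0.707, -0.002, 0.002]
contact_force: [0.6, 0.2, -0.2]
finger_gap: 0.874
finger_force: 0.0
```

Request:
jog_arm:
  xyz:
    - [0.7,-0.45,0]
    - [0.7,-0.45,0]
    - [0.7,-0.45,0]
    - [0.7,-0.45,0]
    - [0.73,-0.45,0]
    - [0,0,0]
    - [0,0,0.7]
    - [0,0,0.7]
    - [0,0,0.5]
    - [0,0,0]
  angular:
    - [0,0,0]
    - [0,0,0]
    - [0,0,0]
    - [0,0,0]
    - [0,0,0]
    - [0,0,0]
    - [0,0,0]
    - [0,0,0]
    - [0,0,0]
    - [0,0,0]
  gripper: 1

```text
time_s: 21.75
ee_pos: [0.616, 0.0144, 0.0126]
tool_rot: [0.707, -0.707, -0.002, 0.001]
contact_force: [-0.4, 0.4, 1.1]
finger_gap: 1.0
finger_force: 0.0
```

```bash
python3 - <<'E'
from h import *
s=observe();print(s['ee_pos'],s['contact_force'],s['time_s'])
w=snap('wrist','w7')
p=w['pixels'].astype(int)
m=((p[...,0]>170)&(p[...,0]-p[...,2]>12)&(p[...,0]-p[...,1]<30)).astype(np.uint8)
n,l,st,ce=cv2.connectedComponentsWithStats(m)
for i in range(1,n):
  if st[i,4]>300: print(st[i],ce[i],atz(w,ce[i],.015))
t=load('t1')
c=snap('top','t7');p=c['pixels']
sc=snap('scene','s7')['pixels'][60:260,160:420]
cv2.imwrite('pics/c7.png',np.hstack([cv2.resize(p[120:330,100:380,::-1],(400,300)),cv2.resize(sc[:,:,::-1],(400,300))]))
E
```

```text
[0.61598149 0.01443345 0.01260978] [-0.37964929  0.38282987  1.12667933] 21.75
[ 232  219   99   89 6972] [281.04446357 262.98020654] [0.61949607 0.01146875 0.015     ]
```

View pics/c7.png

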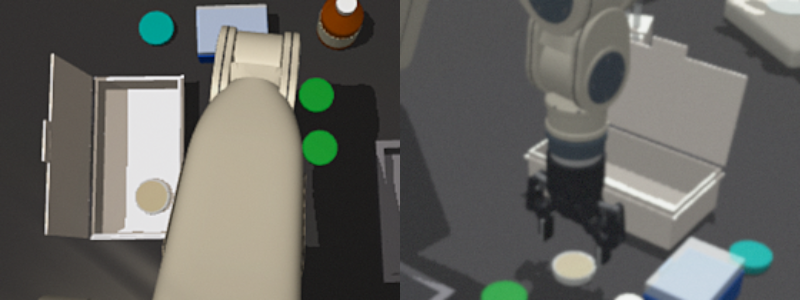

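Dish A lies flat in the chamber near top pixel (207,257), and dish B is under the gripper about 3 mm off in x.

Request:
jog_arm:
  xyz:
    - [0,-0.06,0.2]
    - [0,0,0.2]
    - [0,0,0.1]
    - [0,0,0]
  angular:
    - [0,0,0]
    - [0,0,0]
    - [0,0,0]
    - [0,0,0]

```text
time_s: 22.4
ee_pos: [0.6207, 0.0135, -0.0107]
tool_rot: [-0.707, 0.707, 0.0, -0.0]
contact_force: [0.9, -0.0, -0.0]
finger_gap: 1.001
finger_force: 0.0
```

Request:
jog_arm:
  xyz:
    - [0,0,0]
    - [0,0,0]
    - [0,0,0]
    - [0,0,0]
    - [0,0,0]
    - [0,0,0]
  angular:
    - [0,0,0]
    - [0,0,0]
    - [0,0,0]
    - [0,0,0]
    - [0,0,0]
    - [0,0,0]
  gripper: -1

```text
time_s: 23.15
ee_pos: [0.6213, 0.0135, -0.0094]
tool_rot: [-0.707, 0.707, -0.0, 0.0]
contact_force: [-1.2, 0.4, 5.7]
finger_gap: 0.682
finger_force: 42.6
```

```bash
python3 - <<'E'
from h import *
t=load('t7')
print(atz(t,(207,257),.019),[atz(t,(100+x*.7,120+y*.7),.072) for x,y in [(95,77),(183,77),(182,239),(93,236)]])
E
```

```text
[0.50577832 0.1875492  0.019     ] [array([0.69875624, 0.27844876, 0.072     ]), array([0.69738975, 0.13311187, 0.072     ]), array([0.43105636, 0.13340411, 0.072     ]), array([0.4377632 , 0.27516512, 0.072     ])]
```

Request:
jog_arm:
  xyz:
    - [0,0,-0.1]
    - [0,0,-0.3]
    - [0,0,-0.6]
    - [0,0,-0.7]
    - [0,0,-0.6]
    - [0,0,-0.1]
    - [-0.4,0,0]
    - [-0.6,0,0]
    - [-0.7,0,0]
    - [-0.7,0,0]
  angular:
    - [0,0,0]
    - [0,0,0]
    - [0,0,0]
    - [0,0,0]
    - [0,0,0]
    - [0,0,0]
    - [0,0,0]
    - [0,0,0]
    - [0,0,0]
    - [0,0,0]

```text
time_s: 24.4
ee_pos: [0.6202, 0.1356, 0.1085]
tool_rot: [-0.707, 0.707, 0.001, -0.001]
contact_force: [-0.6, 0.2, -0.2]
finger_gap: 0.68
finger_force: 42.9
```

Request:
jog_arm:
  xyz:
    - [-0.6,0,0]
    - [-0.4,0,0]
    - [-0.13,0,0]
    - [0,0,0]
  angular:
    - [0,0,0]
    - [0,0,0]
    - [0,0,0]
    - [0,0,0]

```text
time_s: 24.9
ee_pos: [0.621, 0.19, 0.1095]
tool_rot: [-0.707, 0.707, 0.0, -0.0]
contact_force: [-0.5, -0.2, -0.5]
finger_gap: 0.679
finger_force: 42.9
```

```bash
python3 - <<'E'
from h import *
s=observe();print(s['ee_pos'],s['contact_force'],s['finger_gap'],s['joint_positions'])
w=snap('wrist','w8')
for W in (load('w6'),w):
  p=W['pixels'].astype(int)
  m=((p[...,0]>130)&(p[...,0]-p[...,2]>18)&(p[...,0]-p[...,1]<30)).astype(np.uint8)
  n,l,st,ce=cv2.connectedComponentsWithStats(m)
  for i in range(1,n):
    if st[i,4]>800: print(st[i],ce[i])
E
```

```text
[0.62099559 0.19003264 0.10951264] [-0.5018243  -0.20435861 -0.5305496 ] 0.6792412978731635 [ 1.67967667e-01  4.74558004e-01  6.49113155e-02  1.16173711e+00
 -1.94255366e-04 -1.40259063e+00]
[ 231  244  115  100 9030] [287.96101883 293.55470653]
[ 399  179   65   61 3054] [431.30910282 209.0589391 ]
[ 233  238  111   98 8489] [287.91212157 286.67063258]
```

Request:
jog_arm:
  xyz:
    - [0,0,0.5]
    - [0,0,0.5]
    - [0,0,0.5]
    - [0,0,0.4]
    - [0,0,0.2]
    - [0,0,0.1]
    - [0,0,0.04]
    - [0,0,0]
  angular:
    - [0,0,0]
    - [0,0,0]
    - [0,0,0]
    - [0,0,0]
    - [0,0,0]
    - [0,0,0]
    - [0,0,0]
    - [0,0,0]

```text
time_s: 25.95
ee_pos: [0.6214, 0.1901, -0.0016]
tool_rot: [-0.707, 0.707, -0.0, 0.0]
contact_force: [-0.5, 0.4, 0.3]
finger_gap: 0.679
finger_force: 42.9
```

Request:
jog_arm:
  xyz:
    - [0,0,0.04]
    - [0,0,0]
  angular:
    - [0,0,0]
    - [0,0,0]

```text
time_s: 26.2
ee_pos: [0.6212, 0.1901, -0.004]
tool_rot: [-0.707, 0.707, -0.0, 0.0]
contact_force: [0.6, 0.4, -0.5]
finger_gap: 0.679
finger_force: 42.9
```

Request:
jog_arm:
  xyz:
    - [0,0,0]
    - [0,0,0]
    - [0,0,0]
    - [0,0,-0.2]
    - [0,0,-0.5]
    - [0,0,-0.9]
    - [0,0,-0.9]
    - [0,0,-1]
    - [0,0,-1]
    - [0,0,-1]
  angular:
    - [0,0,0]
    - [0,0,0]
    - [0,0,0]
    - [0,0,0]
    - [0,0,0]
    - [0,0,0]
    - [0,0,0]
    - [0,0,0]
    - [0,0,0]
    - [0,0,0]
  gripper: 0.75

```text
time_s: 27.45
ee_pos: [0.6207, 0.19, 0.2736]
tool_rot: [-0.707, 0.707, -0.0, 0.0]
contact_force: [-0.4, 0.2, -0.4]
finger_gap: 0.873
finger_force: 0.0
```

Request:
jog_arm:
  xyz:
    - [0,0.3,-0.2]
    - [-0.6,0.3,0]
    - [-0.8,0.3,0]
    - [-0.8,0.22,0]
    - [-0.8,0,0]
    - [-0.6,0,0]
    - [0,0,0]
    - [0,0,0]
  angular:
    - [0,0,0]
    - [0,0,0]
    - [0,0,0]
    - [0,0,0]
    - [0,0,0]
    - [0,0,0]
    - [0,0,0]
    - [0,0,0]
  gripper: -1

```text
time_s: 28.45
ee_pos: [0.5649, 0.3695, 0.2806]
tool_rot: [-0.707, 0.707, -0.0, -0.0]
contact_force: [0.1, -1.5, 0.1]
finger_gap: -0.0
finger_force: 0.0
```

```bash
python3 - <<'E'
from h import *
s=observe();print(s['ee_pos'],s['contact_force'],s['finger_gap'],s['time_s'],s['joint_positions'])
for k in ('top','scene'):
  W=snap(k,k+'9')
  p=W['pixels'].astype(int)
  m=((p[...,0]>130)&(p[...,0]-p[...,2]>18)&(p[...,0]-p[...,1]<30)).astype(np.uint8)
  n,l,st,ce=cv2.connectedComponentsWithStats(m)
  for i in range(1,n):
    if st[i,4]>60 and 150<ce[i][0]<400: print(k,st[i],ce[i],atz(W,ce[i],.019))
E
```

```text
[0.56485276 0.36951821 0.28060386] [ 0.13817244 -1.45861599  0.07286433] -0.00036815419546354226 28.45 [ 4.55276751e-01  4.85952444e-01  5.18844520e-01  1.60455096e+00
 -3.05514064e-04 -1.11516511e+00]
top [236   0  30  16 316] [249.69303797   5.80379747] [1.16332074 0.08368646 0.019     ]
top [289  66  20  15 123] [297.39837398  72.07317073] [ 0.97778724 -0.03819079  0.019     ]
top [164 174  10 110 270] [166.38148148 226.48518519] [0.58104442 0.28657669 0.019     ]
top [ 171  175   58  113 2895] [195.0238342  227.95682211] [0.57664077 0.21733488 0.019     ]
top [196 200  22  21 366] [206.44535519 209.99453552] [0.62061421 0.1902431  0.019     ]
top [195 246  22  23 386] [205.67098446 257.04663212] [0.50570657 0.19073271 0.019     ]
top [160 397   6  23  64] [161.640625 409.359375] [0.15840192 0.28688815 0.019     ]
```

Both dishes lie flat side by side in the chamber. Next I push the lid along its arc.

Request:
jog_arm:
  xyz:
    - [0,0,0.6]
    - [0,0,0.7]
    - [0,0,0.7]
    - [0.3,0,0]
    - [0.4,0,0]
    - [0.3,0,0]
    - [0.3,0,-0.04]
    - [0.3,0,-0.04]
    - [0,0,0]
  angular:
    - [0,0,0]
    - [0,0,0]
    - [0,0,0]
    - [0,0,0]
    - [0,0,0]
    - [0,0,0]
    - [0,0,0]
    - [0,0,0]
    - [0,0,0]

```text
time_s: 29.68
ee_pos: [0.5655, 0.2886, 0.1856]
tool_rot: [-0.706, 0.708, -0.0, 0.0]
contact_force: [-0.1, 0.3, 0.9]
finger_gap: 0.002
finger_force: 0.0
```

Request:
jog_arm:
  xyz:
    - [0.3,0,0.03]
    - [0.32,0,0.03]
    - [0.3,0,0.1]
    - [0.3,0,0.12]
    - [0.25,0,0.17]
    - [0.25,0,0.2]
    - [0.2,0,0.25]
    - [0.2,0,0.25]
    - [0,0,0]
  angular:
    - [0,0,0]
    - [0,0,0]
    - [0,0,0]
    - [0,0,0]
    - [0,0,0]
    - [0,0,0]
    - [0,0,0]
    - [0,0,0]
    - [0,0,0]

```text
time_s: 30.8
ee_pos: [0.5646, 0.1832, 0.1261]
tool_rot: [-0.707, 0.708, 0.001, -0.001]
contact_force: [0.3, 0.4, -0.1]
finger_gap: 0.002
finger_force: 0.0
```

Request:
jog_arm:
  xyz:
    - [0.12,0,0.27]
    - [0.12,0,0.27]
    - [0.06,0,0.25]
    - [0.04,0,0.2]
    - [0,0,0.1]
    - [0,0,0]
  angular:
    - [0,0,0]
    - [0,0,0]
    - [0,0,0]
    - [0,0,0]
    - [0,0,0]
    - [0,0,0]

```text
time_s: 31.55
ee_pos: [0.565, 0.1671, 0.0725]
tool_rot: [-0.707, 0.707, 0.0, -0.0]
contact_force: [0.4, 0.2, 0.8]
finger_gap: 0.002
finger_force: 0.0
```

Request:
jog_arm:
  xyz:
    - [0,0,0.05]
    - [0,0,0.05]
    - [0,0,0]
  angular:
    - [0,0,0]
    - [0,0,0]
    - [0,0,0]

```text
time_s: 31.92
ee_pos: [0.5651, 0.1671, 0.0678]
tool_rot: [-0.707, 0.707, 0.0, 0.0]
contact_force: [0.4, 0.1, 0.4]
finger_gap: -0.003
finger_force: 0.0
```

```bash
python3 - <<'E'
from h import *
W=snap('top','top10'); S=snap('scene','s10')
t=load('top9')
print('mean diff at lid old region',cv2.absdiff(W['pixels'],t['pixels'])[170:280,138:160].mean(),'chamber',cv2.absdiff(W['pixels'],t['pixels'])[240:280,175:225].mean())
print(W['pixels'][[257,257,275,200],[206,180,200,150]])
# lid: predicted corner px for angles in scene, edge points
for th in (0,.1,.2,.3,.5):
  y=.275-.146*np.cos(th);z=.074+.146*np.sin(th); print(th,proj(S,[.697,y,z]),proj(S,[.433,y,z]),proj(W,[.433,y,z]))
e=S['pixels'].mean(2).astype(int)
print('scene col 355',e[120:230:3,355]); 
E
```

```text
mean diff at lid old region 69.38595041322314 chamber 39.08266666666667
[[212 201 178]
 [213 204 180]
 [213 203 181]
 [221 210 186]]
0 [335.1617763  200.86118749] [239.37178904 159.78245864] [229.25926291 286.38296202]
0.1 [335.98483269 195.14635378] [239.44033879 154.36227705] [228.36552864 286.15425856]
0.2 [337.17286686 189.08403833] [239.90866332 148.66886146] [226.80301255 285.93150207]
0.3 [338.71794719 182.74615703] [240.77823978 142.76964225] [224.56404749 285.71727772]
0.5 [342.81659366 169.56554622] [243.69532268 130.64937001] [218.06660435 285.32512668]
scene col 355 [ 79  80  78  79  79  78  78  79  77  83  75  81  77  81  82 206 211 237
 216 240 242 231 137 183 122 119 117 119 118  80  57  77  77 101 209 214
 212]
```

Request:
jog_arm:
  xyz:
    - [0,0,0.06]
    - [0,0,0.06]
    - [0,0,0]
  angular:
    - [0,0,0]
    - [0,0,0]
    - [0,0,0]

```text
time_s: 32.4
ee_pos: [0.5656, 0.1671, 0.0657]
tool_rot: [-0.707, 0.707, -0.001, 0.002]
contact_force: [-10.7, -2.2, 34.6]
finger_gap: 0.001
finger_force: 17.3
```

Request:
jog_arm:
  xyz:
    - [0,0,-0.1]
    - [0,0,-0.5]
    - [0,0,-0.9]
    - [0,0,-0.9]
    - [0,0,-0.6]
    - [0,0,0]
  angular:
    - [0,0,0]
    - [0,0,0]
    - [0,0,0]
    - [0,0,0]
    - [0,0,0]
    - [0,0,0]

```text
time_s: 33.15
ee_pos: [0.5662, 0.1672, 0.2141]
tool_rot: [-0.707, 0.707, -0.001, 0.002]
contact_force: [0.1, -0.7, -1.0]
finger_gap: 0.004
finger_force: 0.0
```

```bash
python3 - <<'E'
from h import *
W=snap('top','top11'); S=snap('scene','s11')
s=observe();print(s['ee_pos'],s['contact_force'],s['time_s'])
# front edge z: scan scene columns for white->side transitions near near-right corner; compare with t0 rim
for x in (.46,.50,.62,.66):
  for z in (.08,):
    for y in (.129,):
      u,v=proj(S,[x,y,z]); u=int(round(u)); print(x,u,round(v,1),[int(k) for k in S['pixels'].mean(2)[int(v)-14:int(v)+12,u]])
for th in (0,.04,.08,.12):
  print(th,[np.round(proj(S,[x,.275-.146*np.cos(th),.076+.146*np.sin(th)])[1],1) for x in (.46,.50,.62,.66)])
p=W['pixels'].astype(int)
m=((p[...,0]>100)&(abs(p[...,0]-p[...,1])<15)&(p[...,0]-p[...,2]<15)).astype(np.uint8)
# tube: diff in tub vs t0
d=cv2.absdiff(W['pixels'],load('t0')['pixels']).max(2)[215:320,360:445]>25; yy,xx=np.nonzero(d); print('tub diff',d.sum(), xx.min()+360,xx.max()+360,yy.min()+215,yy.max()+215)
E
```

```text
[0.56495761 0.16705421 0.21120327] [ 0.22276949 -0.20903067 -0.1612183 ] 33.25
0.46 248 161.4 [79, 77, 81, 81, 78, 80, 87, 128, 188, 230, 239, 240, 240, 238, 226, 182, 139, 132, 139, 151, 144, 133, 127, 127, 127, 127]
0.5 262 167.2 [212, 212, 233, 239, 241, 240, 240, 240, 237, 220, 192, 213, 234, 238, 225, 177, 138, 129, 140, 148, 142, 134, 129, 126, 127, 128]
0.62 305 185.7 [240, 240, 240, 240, 240, 240, 240, 240, 237, 219, 187, 211, 235, 239, 232, 198, 147, 130, 132, 147, 146, 141, 129, 128, 130, 127]
0.66 321 192.3 [241, 240, 240, 240, 241, 240, 241, 240, 236, 219, 191, 217, 236, 238, 227, 184, 141, 131, 135, 147, 149, 139, 131, 128, 127, 128]
0 [np.float64(162.9), np.float64(168.7), np.float64(187.2), np.float64(193.8)]
0.04 [np.float64(160.7), np.float64(166.5), np.float64(185.0), np.float64(191.6)]
0.08 [np.float64(158.5), np.float64(164.3), np.float64(182.7), np.float64(189.3)]
0.12 [np.float64(156.3), np.float64(162.0), np.float64(180.4), np.float64(186.9)]
tub diff 227 360 417 256 319
```

```bash
python3 -c "
from h import *
print(close_job())"
```

```text
the job is handed in; nothing more can be done
None
```

I handed the job in at about 33 s of the 72 s allowed, without seeing a verdict: both dishes lie flat side by side in the chamber, its lid is pushed down onto the rim, and the tube was standing in the discard tub when last clearly seen (about 10 s).

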